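# Prop up the folding column rack

## Task

The folding column rack leans back on its hinge with its orange prop leg stowed upward. First flip the prop leg over its top centre so that it drops down in front of the rack, fully onto its stop; then swing the rack upright (its blue top bar is the handle) until the foot of the leg presses firmly on the rubber pad of the base. Finish while still holding the rack upright, pressed onto its leg (a spring tips it back if it is let go), and leave the other things on the bench alone.

Things in the scene. Friction and masses are not known exactly. Their poses are not given: they have to be found in the camera images.
- rack_base: Base of the rack: grey plate 190 x 150 x 8 mm, fixed to the bench. Origin on the bench surface under the hub axis; the plate reaches 105 mm to -x and 85 mm to +x. Its own -x is the FRONT of the rack, the side on which the prop leg drops; the rack leans back to +x; its y runs along the hinge.
- foot_pad (a point): Where the foot lands: middle of the top of the black rubber pad on the base, 74 mm in front (-x) of the hub axis and 10 mm above the bench; the pad is 30 x 48 mm. A steel lip just in front of it, 14 mm higher, stops the foot from sliding forward.
- hub_axis (a point): Middle of the rack's hinge axis, 30 mm above the bench over the origin of the base; the axis runs along the base's y.
- rack_frame (a joint): Lean of the rack frame in rad: 0 upright, 0.4 leaning fully back (+x of the base) on its stop, where it starts; negative is leaning forward. A hub spring (about 0.6 N m) and the weight (frame and two columns, about 0.8 kg) push it back, so 3 to 5 N at the bar raise it. With the leg down, the foot meets the pad when the frame is upright (0).
- top_bar (a point): Middle of the blue top bar: a round bar 14 mm thick and 136 mm long, along the base's y, 240 mm from the hub axis. Clear all round for fingers at its middle once the leg is down. Two steel columns clipped to the back of the frame end 24 mm below it, 38 mm either side of the middle.
- prop_leg (a joint): Angle of the prop leg about its pivot on the frame, rad: 0 stowed up (tilted 0.1 forward from the frame's own line, so 0.3 back of plumb with the frame fully back), growing as it swings forward (to -x of the base), 2.62 fully down on its stop. Starts at 0. Once 0.2 rad past plumb it falls the rest of the way by its own weight in about a second and stays down.
- leg_pivot (a point): Pivot of the prop leg on the frame: 95 mm up the frame from the hub axis and 30 mm in front of it; the pivot axis runs along the base's y.
- leg_foot (a point): Centre of the leg's foot: a rubber roller 20 mm in diameter and 24 mm wide along the base's y, with orange ends, at the free end of the orange leg, 115 mm from the pivot. The leg below it is 10 mm wide. When stowed it stands 50 mm in front of the top bar and 12 mm lower, free on both ends for fingers.
- amber_bottle: Bystander: amber bottle with black cap, 60 mm across, 122 mm tall; origin at the centre of its underside.
- beaker: Bystander: small clear beaker, 45 mm across, 56 mm tall; origin at the centre of its underside.
- rack_of_vials: Bystander: blue rack of vials, 62 x 175 x 39 mm, long side along its y; origin at the centre of its underside.

How it is judged (in metres and radians):
On the way, in this order (a step that is already met when the one before it is completed fails the run):
1. the prop leg is flipped down onto its stop (value of joint prop_leg above 2.45 rad), for 0.2 s.
2. the rack is held upright, pressed onto its leg (value of joint prop_leg above 2.45 rad and value of joint rack_frame between -0.06 and 0.06 rad and contact force between prop_leg and rack_base above 1 N and contact force between the fingers and rack_frame above 1 N), for 0.3 s.
At the end, for the whole second after the job is handed in: The prop leg is down (joint above 2.45 rad), the frame is upright within 0.06 rad, the foot of the leg presses on the base with more than 1 N, and the fingers push or hold the frame with more than 1 N (all of step 2); the arm keeps its last pose, push and grip.
It fails at once if the amber bottle is pushed more than 30 mm or tipped (distance of amber_bottle from where it was at the start of the episode above 0.03 m or angle between amber_bottle's own z axis and vertical above 0.4 rad).
It fails at once if the small beaker is pushed more than 30 mm or tipped (distance of beaker from where it was at the start of the episode above 0.03 m or angle between beaker's own z axis and vertical above 0.4 rad).
It fails at once if the rack of vials is pushed more than 30 mm or tipped (distance of rack_of_vials from where it was at the start of the episode above 0.03 m or angle between rack_of_vials's own z axis and vertical above 0.4 rad).
It also fails if it takes over 58 s, if anything falls off the work surface, if the arm or the gripper's body presses on something with over 40 N, if the wrist force passes 120 N, or if a joint passes its speed limit or range.

## Robot

A 6-joint arm with a two-finger parallel gripper is mounted at the origin on a cart in front of the work surface, level with it; the furniture and walls round the work are solid. World frame = base frame: x ahead of the robot, y to its left, z up, the work surface at z = 0. Lengths are in mm, angles in degrees, forces in N, time in s.
With the tool pointing down it reaches from about 275 to 1000 mm from the base axis. Payload 8.4 kg.
Tool frame: the origin (TCP) lies between the finger pads; the fingertips stand 25 mm ahead of it and the grasp point (between the pads) lies 6 mm ahead of it; z points along the fingers, y is the direction in which the jaws open and shut (so a half turn about z gives the same grasp; the last joint's range is limited). The gripper opens to 85 mm and grips with 20 to 120 N. Pads are 22 mm wide; open, the fingers measure 114 mm over their backs; the gripper's body (76 mm by 85 mm) begins 54 mm behind the grasp point. The pads swing forward as they close: fully open they stand 13 mm farther back than shut.
Start: joints at [-75.367, 20.225, 93.587, -0, 66.188, -0.138], TCP at [159.345, -604.349, 256.281] pointing down, gripper open.
Joint ranges: [-150.9, 150.9], [-52.94, 120.26], [3.33, 152.33], [-74.26, 254.26], [0, 154.13], [-172.89, 172.89]. Speed limits (degrees/s): [127.2, 127.2, 159.86, 180, 180, 180].

## Interface

Orientations are given as a 3x3 rotation matrix whose columns are the frame's x, y, z axes.
In Python, from cell import env gives the robot as it stands.
- The arm moves only by the tool drive_tool, never from a script. Its argument "rows" is a list of rows, each a list of 2 entries, a list of its own where there are three numbers: the shift along the world's x, y, z in mm, then the turn about the world's z in rad. In form: [[[dx, dy, dz], spin], ...]. A call has 1 to 20 rows; each row is the pose to reach, as a shift and turn from the pose commanded when the call began; what a row does not reach only later rows make up. A row lasts 1/10 s, in which the tool goes at most 50 mm and 8.59 degrees, less where a joint would pass 70% of its speed; a pose out of reach is approached as far as the arm can. A call with a gripper value outside its range is refused whole. "grip" is the closure, from 0 (fully open) to 1 (shut), set as the call begins (left out, the last holds). The fingers move at their own pace and stop on an object; the grip force is fixed at half the most. Time passes only in rows, so rows that repeat a pose let the fingers close. It gives the time, the measured TCP pose, the force and the opening at its end, in the units of the state.
- env.state(): the state, without advancing time (a new reading comes with each control period).
- env.camera(name): name is "scene" or "top" or "wrist"; returns a dict with "color" (420x560x3 uint8, red, green, blue), "mtx" (3x3 intrinsics, pixels), "k1" (the pictures are not rectified: a ray, as slopes to the right and down, at radius r is drawn at 1 + k1 r^2 times it, then the intrinsics apply), "extrinsics" (4x4, takes a point from world to camera coordinates); the wrist camera has in their place "mount" (4x4, takes a point from camera to tool coordinates, whose origin is the TCP and whose axes are the flange's). Camera axes: x right, y up, looking along -z (the intrinsics and any distortion apply to the point x, -y, -z); pixel columns grow to the right and rows downward; lengths in mm; the calibration is good to about 2 mm. A picture is of the moment at which its call begins: read the wrist's pose just before it. There is no depth.
- env.finish_job(): hands the job in, once; it reports no verdict.
Trained networks look in a picture, given as the dict that the camera call returned (one of the last four; its "shot" number tells which), for a name from the list of things; names that differ only in an ending like _2 or _b are one class to them, and where a whole thing is asked for, a point or a joint stands for the part that bears it (a point fixed in the world has none). Each returns a list of dicts, best first, with "p" (0 to 1); they miss things now and then, are a little off and sometimes report something else, mostly with a low value. They report only what shows in the picture. A call takes as long as a camera call.
- env.search_frame(picture, name): "point" ([x, y, z] in mm, in world coordinates, good to about 4 mm: the middle of the surface that is visible of it).
The state is a dict: "t": time; "joints": joint angles; "dq": joint speeds; "joint_torque": joint torques, N m; "ee_pos": TCP position; "orientation": TCP orientation; "wrist_force": force on the tool from outside, world axes, zero at the start; "moment": the same for the moment, N m; "opening": finger opening in mm.
Only numpy, scipy, OpenCV 4.12 (cv2) and the standard library are available. Lean on these libraries where they do the work, as an engineer would, in place of code of your own. Each camera call takes 0.05 s, during which the arm holds its last target. There are 200 camera calls.

## Working session

There is one attempt and no reset: what is moved stays moved. The work goes in short steps, Python scripts to look and compute and a tool call to move; the robot and the scene stay as the last step left them, time stands still between calls to the robot, and variables do not carry over. Pictures are saved under pics/ and viewed, about 8 in all and at most 12, crops included, and the job is handed in when it is done.

Besides the shell and the picture viewer there is one more tool, called as a command line: name --argument value ..., lists and objects as JSON in quotes. drive_tool: Moves the arm, as the interface text tells. Its arguments: {"type":"object","properties":{"rows":{"type":"array"},"grip":{"type":"number"}},"required":["rows"]}

```bash
mkdir -p pics; ls
cat > h.py <<'E'
from cell import env
import numpy as np, cv2
def save(p,n): cv2.imwrite('pics/'+n,cv2.cvtColor(p['color'],cv2.COLOR_RGB2BGR))
def proj(p,X,E=None):
    E=p['extrinsics'] if E is None else E
    E=np.array(E); c=E[:3,:3]@np.array(X,float)+E[:3,3]
    s=np.array([c[0],-c[1]])/-c[2]; s=s*(1+p['k1']*(s@s)); m=np.array(p['mtx'])
    return m[0,0]*s[0]+m[0,2], m[1,1]*s[1]+m[1,2]
E
python3 - <<'E'
from h import *
ims=[]
for c in ['scene','top']:
    p=env.camera(c); ims.append(p['color']); save(p,c+'0.png')
    for n in ['rack_base','foot_pad','hub_axis','rack_frame','top_bar','prop_leg','leg_pivot','leg_foot','amber_bottle','beaker','rack_of_vials']:
        try: r=env.search_frame(p,n)
        except Exception as e: print(c,n,e); continue
        print(c,n,[(np.round(d['point']).tolist(),round(d['p'],2)) for d in r[:2]])
s=env.state(); print({k:np.round(v,2).tolist() for k,v in s.items()})
E
```

```text
pics
scene rack_base [([465.0, -63.0, 8.0], 0.64)]
scene foot_pad [([464.0, -60.0, 9.0], 0.6)]
scene hub_axis [([468.0, -34.0, 196.0], 0.55)]
scene rack_frame [([475.0, -31.0, 196.0], 0.77), ([485.0, 132.0, 69.0], 0.5)]
scene top_bar [([468.0, -31.0, 195.0], 0.82)]
scene prop_leg []
scene leg_pivot [([467.0, -29.0, 198.0], 0.82)]
scene leg_foot []
scene amber_bottle [([487.0, 130.0, 69.0], 0.58)]
scene beaker [([420.0, 159.0, 32.0], 0.92), ([463.0, -60.0, 8.0], 0.63)]
scene rack_of_vials [([471.0, 281.0, 22.0], 0.67)]
top rack_base [([473.0, -95.0, 9.0], 0.56)]
top foot_pad [([482.0, -65.0, 242.0], 0.73), ([474.0, -91.0, 10.0], 0.62)]
top hub_axis [([477.0, -92.0, 11.0], 0.94)]
top rack_frame [([476.0, -39.0, 199.0], 0.64)]
top top_bar [([478.0, -39.0, 197.0], 0.98)]
top prop_leg [([476.0, -62.0, 248.0], 0.7)]
top leg_pivot [([474.0, -42.0, 203.0], 0.88)]
top leg_foot [([480.0, -66.0, 242.0], 0.77)]
top amber_bottle [([492.0, 119.0, 117.0], 0.91)]
top beaker [([416.0, 160.0, 24.0], 0.53)]
top rack_of_vials [([478.0, 272.0, 23.0], 0.87)]
{'t': 1.2, 'joints': [-75.37, 20.23, 93.59, 0.0, 66.19, -0.14], 'dq': [-0.02, -0.07, -0.04, 0.07, 0.01, -0.02], 'joint_torque': [-0.0, -60.52, -34.24, -0.0, 0.0, -0.0], 'ee_pos': [159.35, -604.34, 256.25], 'orientation': [[0.97, 0.25, -0.0], [0.25, -0.97, 0.0], [0.0, -0.0, -1.0]], 'wrist_force': [0.88, 0.17, 0.26], 'moment': [-0.06, -0.02, 0.02], 'opening': 85.43}
```

View pics/scene0.png

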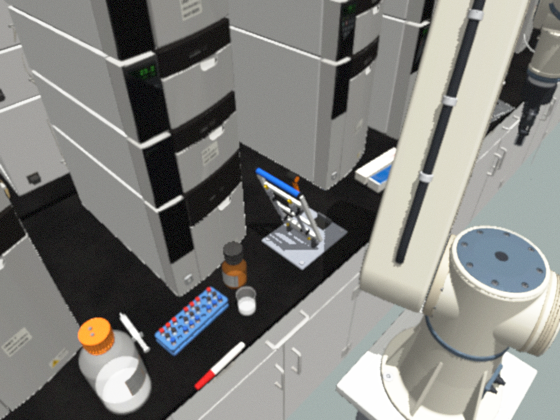

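View pics/top0.png

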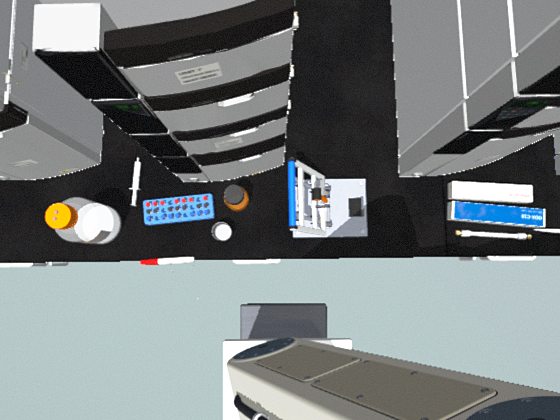

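The scene view shows the rack at about (300,220), with the blue bar running from (258,172) to (298,195). The top view shows the rack leaning left (+y), the pad at (355,207), the orange foot at about (322,198), and the bottle and beaker at (236,197) and (221,232). So the front of the rack faces world −y. Next I'll triangulate from colour blobs and fit the base pose.

```bash
cat > m.py <<'E'
from h import *
from scipy.optimize import least_squares
def blob(img,f,box):
    h=cv2.cvtColor(img,cv2.COLOR_RGB2HSV).astype(int); m=f(h[...,0],h[...,1],h[...,2]); w=np.zeros_like(m); x0,y0,x1,y1=box; w[y0:y1,x0:x1]=1
    m=(m&w.astype(bool)).astype(np.uint8); n,l,s,c=cv2.connectedComponentsWithStats(m); 
    i=1+np.argmax(s[1:,4]); return c[i],s[i].tolist(),l==i
E
python3 - <<'E'
from m import *
blue=lambda h,s,v:(h>100)&(h<125)&(s>150)&(v>60)
org=lambda h,s,v:(h>3)&(h<22)&(s>150)&(v>80)
S=env.camera('scene');T=env.camera('top')
bs=blob(S['color'],blue,(240,150,330,280));bt=blob(T['color'],blue,(270,140,400,250))
os_=blob(S['color'],org,(270,160,330,280));ot=blob(T['color'],org,(290,170,350,230))
pad=blob(T['color'],lambda h,s,v:v<70,(342,190,366,225))
plate=blob(T['color'],lambda h,s,v:(v>110),(270,160,380,250))
for n,b in zip(['bar s','bar t','org s','org t','pad t','plate t'],[bs,bt,os_,ot,pad,plate]): print(n,b[:2])
def tri(a,b): return least_squares(lambda X:np.r_[np.array(proj(S,X))-a,np.array(proj(T,X))-b],[480,-60,200])
for a,b in((bs,bt),(os_,ot)): r=tri(a[0],b[0]); print(r.x,r.fun)
# fit pose: base (x0,y0,yaw)
def W(q,p): c,s=np.cos(q[2]),np.sin(q[2]); return [q[0]+c*p[0]-s*p[1],q[1]+s*p[0]+c*p[1],p[2]]
def res(q):
    return np.r_[np.array(proj(T,W(q,[93.5,0,251])))-bt[0],np.array(proj(S,W(q,[93.5,0,251])))-bs[0],np.array(proj(T,W(q,[-74,0,10])))-pad[0]]
r=least_squares(res,[480,-100,1.57]);print(r.x,r.fun)
for n,p in dict(c1=[-105,75,8],c2=[-105,-75,8],c3=[85,-75,8],c4=[85,75,8],foot=[43,0,239],b1=[93.5,68,251],b2=[93.5,-68,251]).items(): print(n,np.round(proj(T,W(r.x,p))),np.round(proj(S,W(r.x,p))),np.round(W(r.x,p)))
cv2.imwrite('pics/crop.png',cv2.cvtColor(np.hstack([cv2.resize(T['color'][140:260,270:390],(600,600),interpolation=2)]),cv2.COLOR_RGB2BGR))
E
```

```text
bar s (array([277.10693642, 181.75722543]), [255, 167, 45, 31, 346])
bar t (array([291.1212766 , 192.60425532]), [287, 161, 9, 65, 470])
org s (array([295.85      , 182.41666667]), [292, 176, 8, 14, 60])
org t (array([323.4137931 , 198.51724138]), [321, 195, 6, 8, 29])
pad t (array([354.94210526, 207.03157895]), [349, 199, 13, 17, 190])
plate t (array([323.77310739, 204.46830986]), [288, 160, 79, 78, 4544])
[480.32050379 -10.09849723 251.40720466] [-0.36899426 -0.0411709   0.21702056  0.24964925]
[475.84751851 -76.38628427 213.57453275] [ 1.75402712  0.15164577 -0.99159771 -1.17951996]
[ 479.85595315 -104.54757175    1.56302604] [ 0.68104166  0.14595154 -0.1555773  -0.13756251 -0.80746363  0.0224908 ]
c1 [367. 236.] [347. 230.] [ 404. -209.    8.]
c2 [365. 178.] [307. 205.] [ 554. -210.    8.]
c3 [292. 179.] [260. 238.] [556. -20.   8.]
c4 [292. 237.] [301. 268.] [406. -19.   8.]
foot [316. 194.] [292. 176.] [480. -62. 239.]
b1 [292. 226.] [299. 195.] [413. -11. 251.]
b2 [291. 160.] [256. 169.] [549. -12. 251.]
```

View pics/crop.png

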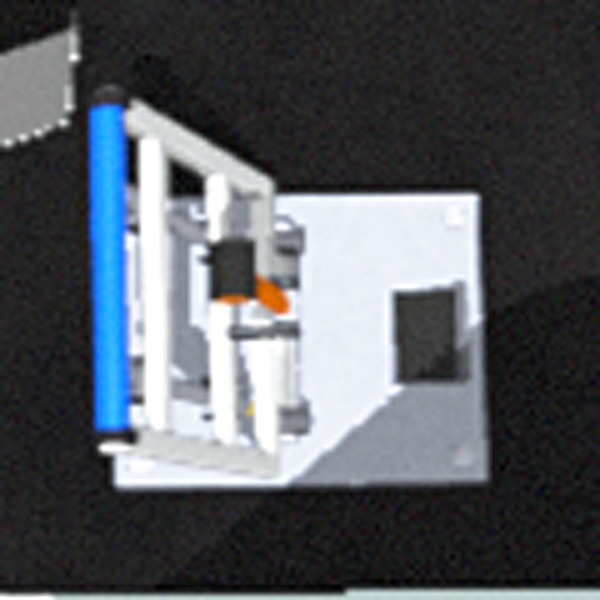

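The model fits to under 1 px. The hub is at (480,−104.5,30) with yaw about 89.6°, so front is −y. The foot is at (480,−62,239), the bar at (480,−11,251) and the pivot at y −95. With the fingers shut I'll push the foot forward from the gap between bar and foot.

drive_tool --rows '[[[0,0,45],0],[[0,0,90],0],[[40,70,90],0.15],[[60,110,90],0.29],[[80,150,90],0.4],[[105,190,90],0.5],[[130,230,90],0.6],[[155,270,90],0.7],[[180,310,90],0.8],[[205,350,90],0.9],[[230,390,90],1.0],[[250,430,90],1.1],[[270,470,90],1.2],[[290,510,90],1.3],[[310,550,90],1.317],[[320.5,569,90],1.317],[[320.5,569,90],1.317],[[320.5,569,90],1.317],[[320.5,569,90],1.317]]' --grip 1

```text
t: 3.2
ee_pos: [479.4, -36.2, 346.3]
orientation: [[-0.003, 1.0, -0.0], [1.0, 0.003, -0.0], [-0.0, -0.0, -1.0]]
wrist_force: [0.2, -0.2, 0.7]
opening: -0.2
```

Run:
```python
from h import *
s=env.state(); p=env.camera('wrist'); save(p,'w1.png')
print(s['t'],np.round(s['ee_pos'],1),np.round(s['orientation'],2).tolist(),s['opening'],np.round(s['wrist_force'],1))
R=np.eye(4);R[:3,:3]=s['orientation'];R[:3,3]=s['ee_pos']
E=np.linalg.inv(R@np.array(p['mount']))
for n,X in dict(foot=[480,-62,239],bar=[480,-11,251],b1=[413,-11,251],b2=[549,-12,251]).items(): print(n,np.round(proj(p,X,E)))
for n in ['leg_foot','top_bar']:
    print(n,[(np.round(d['point']).tolist(),round(d['p'],2)) for d in env.search_frame(p,n)[:2]])
```

```text
3.2 [479.4 -36.2 346.3] [[-0.0, 1.0, -0.0], [1.0, 0.0, -0.0], [-0.0, -0.0, -1.0]] -0.16623067534150962 [ 0.2 -0.2  0.7]
foot [276. 257.]
bar [277. 186.]
b1 [161. 185.]
b2 [395. 188.]
leg_foot [([478.0, -54.0, 245.0], 0.68)]
top_bar [([480.0, -16.0, 251.0], 0.91)]
```

View pics/w1.png

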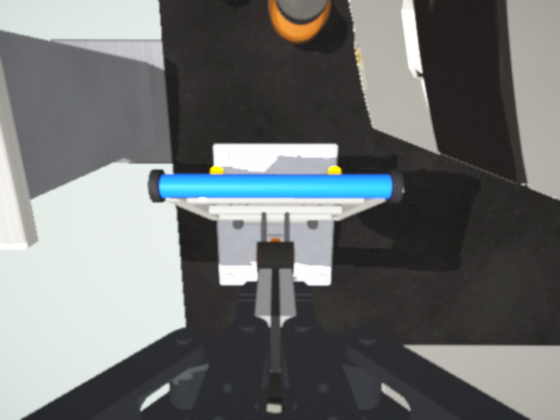

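The wrist view shows the foot at (276,255) and the bar's middle at (277,186), as predicted. The gap lies right under the shut fingers. I'll descend there first.

drive_tool --rows '[[[0,1,-30],0],[[0,1,-60],0],[[0,1,-75],0],[[0,1,-85],0],[[0,1,-93],0],[[0,1,-93],0],[[0,1,-93],0]]'

```text
t: 4.05
ee_pos: [480.3, -34.5, 253.9]
orientation: [[-0.004, 1.0, 0.001], [1.0, 0.004, -0.0], [-0.0, 0.001, -1.0]]
wrist_force: [-0.1, 0.1, 0.7]
opening: -0.2
```

drive_tool --rows '[[[0,-8,0],0],[[0,-15,0],0],[[0,-22,0],0],[[0,-29,0],0],[[0,-36,0],0],[[0,-43,0],0],[[0,-50,0],0],[[0,-57,0],0],[[0,-64,0],0],[[0,-71,0],0],[[0,-77,0],0],[[0,-80,0],0],[[0,-80,0],0]]'

```text
t: 5.35
ee_pos: [479.8, -114.8, 253.2]
orientation: [[-0.003, 1.0, -0.0], [1.0, 0.003, -0.0], [-0.0, -0.0, -1.0]]
wrist_force: [0.1, -0.5, 0.5]
opening: -0.5
```

Run:
```python
from h import *
ps=[env.camera(c) for c in('scene','top','wrist')]
a=cv2.resize(ps[0]['color'][150:290,230:370],(400,400));b=cv2.resize(ps[1]['color'][130:270,270:410],(400,400))
cv2.imwrite('pics/p2.png',cv2.cvtColor(np.hstack([a,b]),cv2.COLOR_RGB2BGR)); save(ps[2],'w2.png')
s=env.state();print(s['t'],s['ee_pos'],s['wrist_force'])
```

```text
5.5 [ 479.86094612 -114.19268006  253.28981437] [ 0.77845682 -0.64627287  0.10449294]
```

View pics/p2.png

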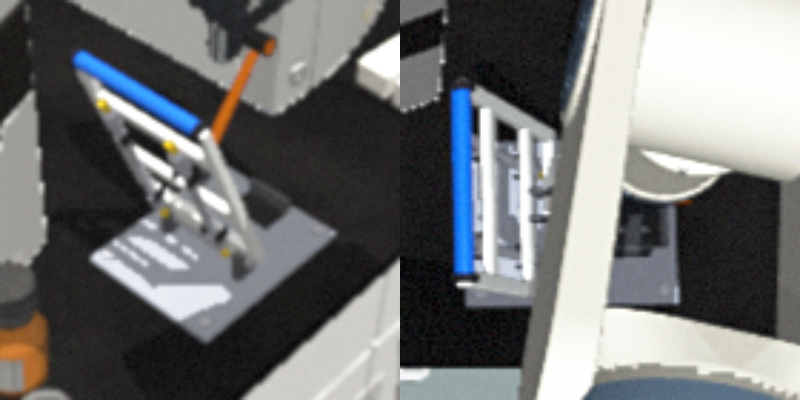

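The leg is over the top (foot at about (265,45) in the left crop) and falling forward, away from the fingers. I'll lift and cross over behind the bar while it drops, then check it.

drive_tool --rows '[[[0,0,30],0],[[0,0,60],0],[[0,0,77],0],[[0,30,77],0],[[0,60,77],0],[[0,90,77],0],[[0,115,77],0],[[0,131,77],0],[[0,131,77],0],[[0,131,77],0],[[0,131,77],0]]'

```text
t: 6.6
ee_pos: [479.8, 16.2, 330.3]
orientation: [[-0.004, 1.0, 0.0], [1.0, 0.004, -0.0], [-0.0, 0.0, -1.0]]
wrist_force: [-0.1, -0.7, -0.1]
opening: 0.1
```

Run:
```python
from h import *
ps=[env.camera(c) for c in('scene','wrist')]
a=cv2.resize(ps[0]['color'][150:290,230:370],(400,400));b=cv2.resize(ps[1]['color'],(400,300)); b=np.vstack([b,np.zeros((100,400,3),np.uint8)])
cv2.imwrite('pics/p3.png',cv2.cvtColor(np.hstack([a,b]),cv2.COLOR_RGB2BGR))
s=env.state();print(s['t'],s['ee_pos'],s['wrist_force'])
for p in ps:
  for n in ['leg_foot','top_bar','amber_bottle']:
    print(n,[(np.round(d['point']).tolist(),round(d['p'],2)) for d in env.search_frame(p,n)[:2]])
```

```text
6.7 [479.86744734  15.97448638 330.27069106] [-0.09400288 -0.69658292 -1.05190814]
leg_foot [([478.0, -170.0, 62.0], 0.57)]
top_bar [([464.0, -31.0, 179.0], 0.98)]
amber_bottle [([488.0, 132.0, 69.0], 0.98)]
leg_foot []
top_bar [([480.0, -9.0, 254.0], 0.89), ([411.0, 160.0, 19.0], 0.3)]
amber_bottle [([502.0, 119.0, 120.0], 0.6)]
```

View pics/p3.png

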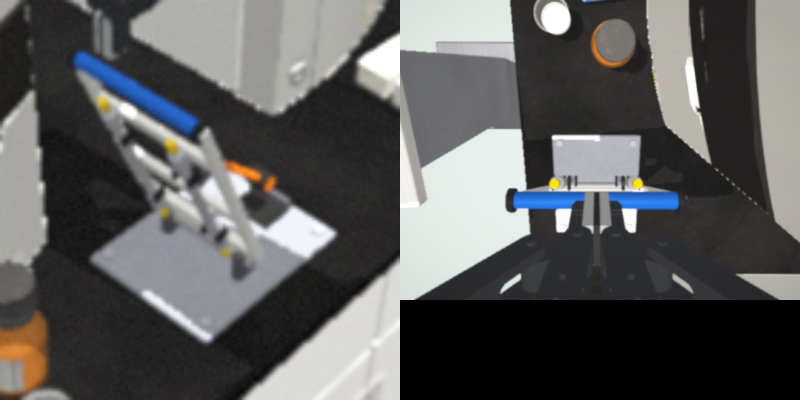

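The foot now reads (478,−170,62), against (−179, 51) predicted for the leg on its stop, so it is down or about to be. I'll descend behind the bar and push it forward along its arc.

drive_tool --rows '[[[0,0,-30],0],[[0,0,-50],0],[[0,0,-60],0],[[0,0,-67],0],[[0,0,-67],0],[[0,0,-67],0]]'

```text
t: 7.6
ee_pos: [480.3, 16.7, 264.0]
orientation: [[-0.004, 1.0, 0.001], [1.0, 0.004, 0.0], [0.0, 0.001, -1.0]]
wrist_force: [0.2, 0.3, -0.8]
opening: -0.1
```

drive_tool --rows '[[[0,-6,0],0],[[0,-11,1],0],[[0,-16,2],0],[[0,-22,4],0],[[0,-28,6],0],[[0,-34,8],0],[[0,-40,9],0],[[0,-46,11],0],[[0,-52,12],0],[[0,-58,14],0],[[0,-64,15],0],[[0,-70,16],0],[[0,-76,17],0],[[0,-82,18],0],[[0,-87,19],0],[[0,-91,19],0],[[0,-95,19],0],[[0,-95,19],0]]'

```text
t: 9.4
ee_pos: [479.7, -78.8, 282.4]
orientation: [[-0.004, 1.0, -0.0], [1.0, 0.004, -0.0], [-0.0, -0.0, -1.0]]
wrist_force: [-1.5, 2.3, 1.5]
opening: 0.0
```

drive_tool --rows '[[[0,-2,0],0],[[0,-4,0],0],[[0,-5,0],0],[[0,-5,0],0],[[0,-5,0],0]]'

```text
t: 9.9
ee_pos: [479.9, -83.3, 282.3]
orientation: [[-0.004, 1.0, 0.0], [1.0, 0.004, -0.0], [-0.0, 0.0, -1.0]]
wrist_force: [-0.7, 1.9, 1.0]
opening: -0.0
```

drive_tool --rows '[[[0,-1,0],0],[[0,-2,0],0],[[0,-3,0],0],[[0,-3,0],0],[[0,-3,0],0]]'

```text
t: 10.4
ee_pos: [479.9, -86.0, 282.4]
orientation: [[-0.004, 1.0, 0.0], [1.0, 0.004, 0.001], [0.001, 0.0, -1.0]]
wrist_force: [-1.0, 4.7, 3.2]
opening: 0.3
```

drive_tool --rows '[[[0,-1,0],0],[[0,-2,0],0],[[0,-2,0],0],[[0,-2,0],0]]'

```text
t: 10.8
ee_pos: [480.0, -87.1, 282.4]
orientation: [[-0.004, 1.0, 0.0], [1.0, 0.004, 0.003], [0.003, 0.0, -1.0]]
wrist_force: [-0.0, 10.5, 3.7]
opening: 0.2
```

Contact came where predicted: the force rose from 2 to 10.5 N over 2 mm. One more mm for a firm press, then I'll verify.

drive_tool --rows '[[[0,-1,0],0],[[0,-1,0],0],[[0,-1,0],0],[[0,-1,0],0],[[0,-1,0],0],[[0,-1,0],0]]'

```text
t: 11.4
ee_pos: [479.9, -87.6, 282.4]
orientation: [[-0.004, 1.0, 0.0], [1.0, 0.004, 0.004], [0.004, 0.0, -1.0]]
wrist_force: [-1.2, 13.9, 4.7]
opening: 0.1
```

Run:
```python
from m import *
ps=[env.camera(c) for c in('scene','top')]
a=cv2.resize(ps[0]['color'][150:290,230:370],(400,400));b=cv2.resize(ps[1]['color'][130:270,270:410],(400,400))
cv2.imwrite('pics/p4.png',cv2.cvtColor(np.hstack([a,b]),cv2.COLOR_RGB2BGR))
s=env.state();print(s['t'],np.round(s['ee_pos'],1),np.round(s['wrist_force'],1))
blue=lambda h,s,v:(h>100)&(h<125)&(s>150)&(v>60)
b=blob(ps[0]['color'],blue,(230,150,360,280));print(b[:2])
for th in(-.06,0,.06,.12): print(th,[np.round(proj(ps[0],[x,-104.5+240*np.sin(th),30+240*np.cos(th)])) for x in(412,480,548)])
for n in ['leg_foot','top_bar']: print(n,[(np.round(d['point']).tolist(),round(d['p'],2)) for d in env.search_frame(ps[0],n)[:2]])
```

```text
11.5 [479.9 -87.6 282.4] [-0.7 13.6  4.9]
(array([316.42574257, 163.0990099 ]), [307, 156, 21, 15, 101])
-0.06 [array([331., 167.]), array([309., 155.]), array([288., 144.])]
0 [array([327., 170.]), array([305., 158.]), array([284., 146.])]
0.06 [array([323., 172.]), array([301., 160.]), array([280., 149.])]
0.12 [array([319., 176.]), array([297., 163.]), array([276., 152.])]
leg_foot [([482.0, -167.0, 32.0], 0.5)]
top_bar [([469.0, -100.0, 148.0], 0.73), ([460.0, -95.0, 45.0], 0.38)]
```

View pics/p4.png

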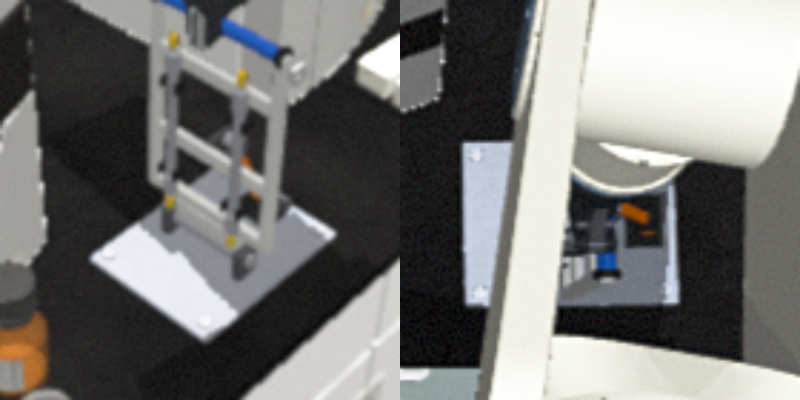

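The frame is upright: the bar's near end is at (328,170), against (327,170) predicted for lean 0. The foot is on the pad at (640,215) in the right crop, and the push holds steady at about 13.6 N. Handing in.

Run:
```python
from h import *
print(env.finish_job()); s=env.state(); print(s['t'],s['wrist_force'])
```

```text
the job is handed in; nothing more can be done
None
the job is handed in; nothing more can be done
```

I flipped the prop leg over its top centre with the shut fingers and it dropped in front of the rack. I then pushed the blue top bar from behind until the rack stood upright on its leg. I handed the job in at about 11.5 s, with the fingers still pressing the bar.

- **Upright:** In the scene view the bar's near end was within about 1 px of where it should be at lean 0. The finger position puts the lean at about −0.005 rad.
- **Foot on the pad:** The top view showed the foot on the pad. The push force rose from about 2 N to 13.6 N over the last 4 mm, where the frame should have met its leg, and then held steady. I did not measure the foot's own force on the pad; I inferred it from that rise.
- **Leg on its stop:** I only estimated this. Before the push the network read the foot about 14 mm from where the full-down angle puts it, possibly while it was still falling, and I never read the joint angle itself.
- **Less reliable readings:** In the last scene view the network put the top bar 120 mm too low and the foot about 14 mm off the pad height. I trusted the colour edges, finger position and force instead.
- **Bystanders:** The arm stayed clear of the bottle, beaker and vials and I saw no sign of contact, but I did not measure their positions at the end.

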